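Set up the glue warmer in the frame workshop

ROBOT

A 6-joint arm with a two-finger parallel gripper is mounted at the origin on the work surface. World frame = base frame: x ahead of the robot, y to its left, z up, the work surface at z = 0. Lengths are in mm, angles in rad, forces in N, time in s.
With the tool pointing down it reaches from about 425 to 1125 mm from the base axis. Payload 14.9 kg.
Tool frame: the origin (TCP) lies at the very end of the fingers, on their centre line; the grasp point (between the pads) lies 19 mm behind it (env.hold_point_z is the distance from the TCP to the grasp point, in mm); z points along the fingers, y is the direction in which the jaws open and shut (so a half turn about z gives the same grasp; the last joint's range is limited). The gripper opens to 91 mm and grips with 3 to 60 N. Pads are 32 mm wide; open, the fingers measure 118 mm over their backs; the gripper's body (76 mm by 178 mm) begins 60 mm behind the grasp point.
Start: joints at [1.301, 0.379, 1.734, -0, 1.028, -0.033], TCP at [164.222, 680.477, 213.932] pointing down, gripper open.
Joint ranges: [-2.77, 2.77], [-0.74, 2.19], [0, 2.66], [-1.06, 4.2], [0.31, 2.87], [-3.08, 3.08]. Speed limits (rad/s): [1.89, 1.89, 2.39, 3.14, 3.14, 3.14].

INTERFACE

Orientations are given as a rotation vector (axis times angle).
In Python, from bench import env, ik, read_camera, camera_model, order gives the robot as it stands. The module is installed in compiled form; this text tells all that it offers. Calls block until the motion is done:
- env.reach(position, orientation): joint-space move of the TCP to a pose.
- env.move_straight(position, velocity=150, ori=None, force_limit=None): straight line of the TCP; ori=None keeps the orientation; velocity is the mean speed in mm/s. With force_limit (N) it stops when the force on the tool has changed by that much, and returns True; else False.
- env.move_joints(angles): joint-space move.
- env.gripper_to(opening, squeeze=None): opening from 0.0 (shut) to 1.0 (fully open); squeeze is the grip in N (None keeps the last); returns when the fingers have stopped.
- env.hold(seconds).
- ik(position, orientation): joint angles nearest the present ones, or None.
- env.read_state(): the state.
- read_camera(name): name is "scene" or "top" or "wrist"; returns the picture (480x640x3 uint8, red, green, blue); there is no depth.
- camera_model(name): a dict with "K" (3x3 intrinsics, pixels), "k1" (the pictures are not rectified: a ray, as slopes to the right and down, at radius r is drawn at 1 + k1 r^2 times it, then the intrinsics apply), "T" (4x4, takes a point from camera to world coordinates). Camera axes: x right, y up, looking along -z (the intrinsics and any distortion apply to the point x, -y, -z); pixel columns grow to the right and rows downward; lengths in mm; the calibration is good to about 2 mm. A picture is of the moment at which its call begins: read the wrist's pose just before it. camera_model takes no time and is no camera call; for the wrist camera it gives the pose at the moment of the call.
A pose or a line that the arm cannot do raises env.PlanningError and nothing moves.
- order.sign_off(): hands the job in, once; it reports no verdict.
The state is a dict: "clock": time; "joints": joint angles; "qvel": joint speeds; "joint_efforts": joint torques, N m; "tcp_pos": TCP position; "tcp_rot": TCP orientation; "contact_force": force on the tool from outside, world axes, zero at the start; "torque": the same for the moment, N m; "grip_width": opening from 0.0 (shut) to 1.0 (fully open).
Only numpy, scipy, OpenCV 4.12 (cv2) and the standard library are available. Lean on these libraries where they do the work, as an engineer would, in place of code of your own. Each camera call takes 0.05 s, during which the arm holds its last target.

TASK

Set up the water bath for warming gilder's glue, from the bottom up and in this order: stand the aluminium pan in the middle of the hot plate, lay the trivet in the middle of the pan, stand the steel pot upright and centred on the trivet, then seat the small lid, the one that fits it, in the pot's mouth. Set each piece down without dropping it and let go of it before taking the next; leave the large lid and the other things on the bench where they are.

Things in the scene. Friction and masses are not known exactly. Their poses are not given: they have to be found in the camera images.
- hotplate: electric hot plate, fixed to the bench: round white body 170 mm across with a dark round cast plate 150 mm across on top and a black control knob (32 mm across) reaching 97 mm out from the axis towards the plate's own -x. Origin on its axis at bench level, z up; the top of the cast plate is 70 mm above the origin.
- pan: open round cast aluminium pan, loose, about 0.42 kg: 136 mm across at the rim, 132 at the foot, 55 high, wall 8 thick (120 inside at the rim, 116 at the floor), floor 6 thick. Two lug handles 34 wide, 8 thick stick out along its +y and -y to 84.5 mm from the axis, 41 to 49 mm up. Lift it by pinching the wall from above, one finger inside, away from the lugs. Origin: centre of its underside, z up.
- trivet: dark cast-iron trivet, loose, about 0.13 kg: flat ring 64 mm across outside with a 36 mm hole, 10 mm thick, on three short round feet; 20 mm high in all. Fits between the fingers across the ring. Origin at the centre of its underside (foot level), z up.
- pot: open straight-sided stainless steel pot (the glue pot), loose, about 0.18 kg: 60 mm across outside, 54 mm inside, 105 mm high, floor 4 mm thick, no handles. Origin at the centre of its underside, z up.
- pot_lid: small steel lid of the pot, loose, about 0.07 kg: disc 70 mm across, 4 thick, top 10 mm above the origin; below it a plug 48 across (bevelled to 42), 6 deep; black round knob 22 mm across, gripped 14 to 36 mm above the origin. Lies plug down on the bench. Origin: centre of the plug's underside, z up; seated, the disc rests on the pot's rim, the origin 99 mm above the pot's.
- pan_lid: bystander: the pan's own large aluminium lid, 140 mm across with a black knob 28 mm across, 36 mm high in all, lying on the bench. Not wanted; leave it where it is. Origin at the centre of its underside.
- jar: bystander: closed pigment jar with a brass cap, 60 mm across, 74 mm high. Origin at the centre of its underside.
- bottle: bystander: white squeeze bottle with a yellow nozzle, 54 mm across, 172 mm high, at the left end of the work. Origin at the centre of its underside.
- brush: bystander: a flat brush 200 mm long and 42 mm wide lying at the right end of the work, roughly along x. Origin under its middle.
Mind the look-alikes: they are no part of the job. Leave any green look-alike of the hotplate alone.

How it is judged:
By the outcome, as a careful person would: the job done as asked, in the order asked, and still so for the second after the job is handed in, with the robot touching nothing.
It also fails if it takes over 115 s, if anything falls off the work surface, if the arm or the gripper's body presses on something with over 40 N, if the wrist force passes 120 N, or if a joint passes its speed limit or range.

## Working session

There is one attempt and no reset: what is moved stays moved. The work goes in short steps, each a Python script; the robot and the scene stay as the last script left them, time stands still between calls to the robot, and variables do not carry over. Pictures are saved under pics/ and viewed, and the job is handed in when it is done.

```bash
mkdir -p pics; ls; python3 - <<'E'
from bench import env, read_camera, camera_model
import cv2
for n in ("scene","top","wrist"):
    m=camera_model(n); print(n,m["K"],m["k1"],m["T"])
    cv2.imwrite(f"pics/{n}0.png",read_camera(n)[:,:,::-1])
s=env.read_state(); print(s["clock"],s["tcp_pos"],s["tcp_rot"],s["grip_width"])
E
```

```text
pics
scene [[608.20813017   0.         314.69360842]
 [  0.         608.20813017 244.49244615]
 [  0.           0.           1.        ]] -0.08733441013306578 [[-7.76144486e-01 -4.47306242e-01  4.44428692e-01  1.24396580e+03]
 [ 6.30552065e-01 -5.52769965e-01  5.44838929e-01  7.27415379e+02]
 [ 1.95697922e-03  7.03109160e-01  7.11079235e-01  1.09712327e+03]
 [ 0.00000000e+00  0.00000000e+00  0.00000000e+00  1.00000000e+00]]
top [[616.76323946   0.         325.75537874]
 [  0.         616.76323946 233.45079135]
 [  0.           0.           1.        ]] -0.043170063668916146 [[ 1.04302221e-02  9.95427400e-01 -9.49499966e-02  4.02102379e+02]
 [-9.99876070e-01  1.15021600e-02  1.07491919e-02 -7.92310246e+01]
 [ 1.17921702e-02  9.48261130e-02  9.95424007e-01  1.52111928e+03]
 [ 0.00000000e+00  0.00000000e+00  0.00000000e+00  1.00000000e+00]]
wrist [[339.38776919   0.         318.41506522]
 [  0.         339.38776919 241.52037587]
 [  0.           0.           1.        ]] -0.04310150717291753 [[ 2.34577288e-01 -9.44483032e-01 -2.30054992e-01  9.95391694e+01]
 [ 9.72097057e-01  2.27694723e-01  5.64129853e-02  6.96361207e+02]
 [-8.98799828e-04 -2.36868986e-01  9.71541186e-01  3.84517419e+02]
 [ 0.00000000e+00  0.00000000e+00  0.00000000e+00  1.00000000e+00]]
0.15 [164.13991064 680.16054897 213.42199187] [-3.71086706e-01 -3.11947334e+00  1.35609639e-03] 1.0000289717119983
```

View pics/scene0.png

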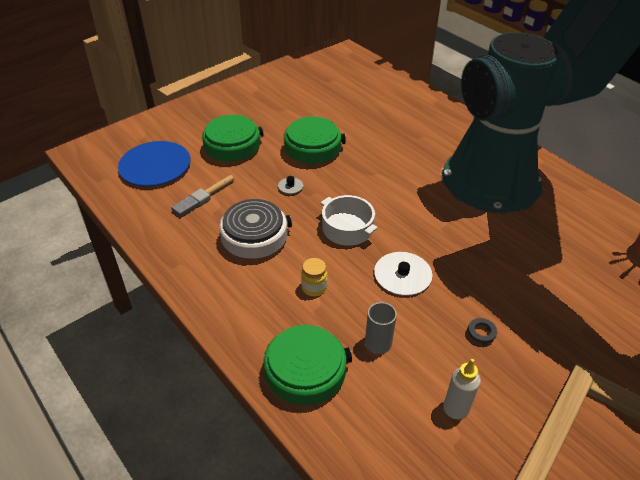

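View pics/top0.png

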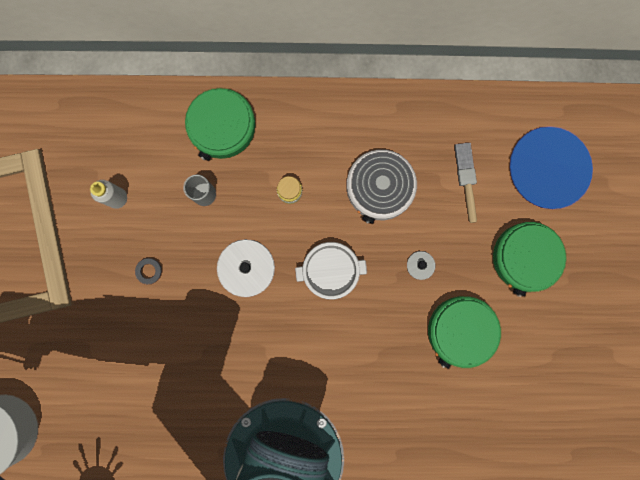

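View pics/wrist0.png

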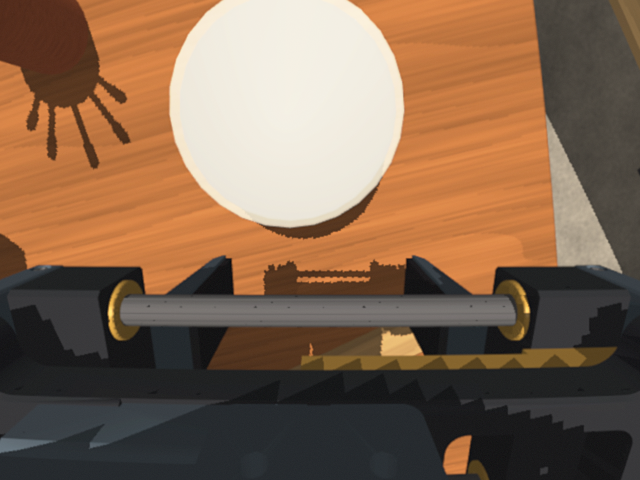

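The scene view shows the white hot plate (253,228), the pan (348,220), the small lid (290,185), the large lid (403,273), the pot (380,328) and the trivet (482,331). Also there are four green look-alikes, a blue disc, the jar, the bottle and the brush. The top view shows the hot plate at (382,184), pan (331,270), small lid (421,265), large lid (245,268), pot (200,190) and trivet (148,270). I'll enlarge the top view to confirm these.

```bash
cat > h.py <<'E'
import numpy as np, cv2
from bench import env, ik, read_camera, camera_model
def ray(m,u,v):
    K=m["K"];d=np.array([(u-K[0,2])/K[0,0],(v-K[1,2])/K[1,1]])
    s=d.copy()
    for _ in range(20): s=d/(1+m["k1"]*(s@s))
    w=m["T"][:3,:3]@np.array([s[0],-s[1],-1.]); return m["T"][:3,3],w
def onplane(m,u,v,z):
    o,w=ray(m,u,v); return o+w*(z-o[2])/w[2]
def proj(m,p):
    c=m["T"][:3,:3].T@(np.asarray(p,float)-m["T"][:3,3]); s=np.array([c[0],-c[1]])/-c[2]
    s=s*(1+m["k1"]*(s@s)); return m["K"][:2,:2]@s+m["K"][:2,2]
def tri(ms,uvs):
    A=np.zeros((3,3));b=np.zeros(3)
    for m,(u,v) in zip(ms,uvs):
        o,w=ray(m,u,v);w=w/np.linalg.norm(w);P=np.eye(3)-np.outer(w,w);A+=P;b+=P@o
    return np.linalg.solve(A,b)
def circ(P):
    P=np.asarray(P)[:,:2];A=np.c_[2*P,np.ones(len(P))];s=np.linalg.lstsq(A,(P**2).sum(1),rcond=None)[0]
    r=np.sqrt(s[2]+s[0]**2+s[1]**2);return s[:2],r,np.std(np.hypot(*(P-s[:2]).T)-r)
E
python3 - <<'E'
import cv2
t=cv2.imread("pics/top0.png");s=cv2.imread("pics/scene0.png")
cv2.imwrite("pics/top_c.png",cv2.resize(t[135:305,130:450],None,fx=2.5,fy=2.5,interpolation=cv2.INTER_CUBIC))
cv2.imwrite("pics/scene_c.png",cv2.resize(s[160:360,210:510],None,fx=2.66,fy=2.66,interpolation=cv2.INTER_CUBIC))
E
```

```text
(no output)
```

View pics/top_c.png

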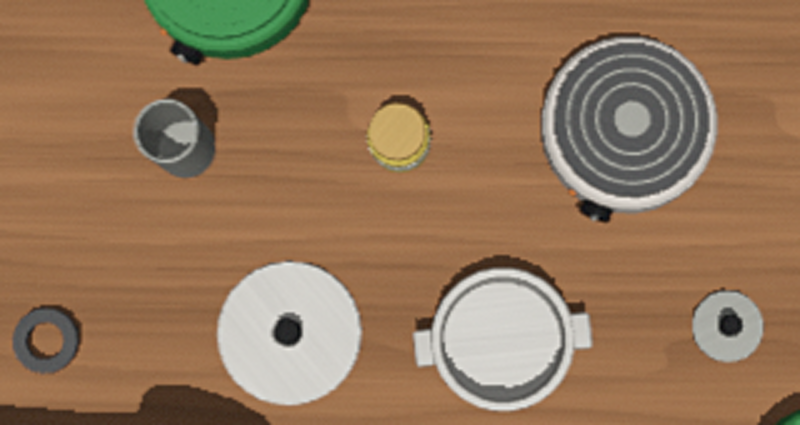

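View pics/scene_c.png

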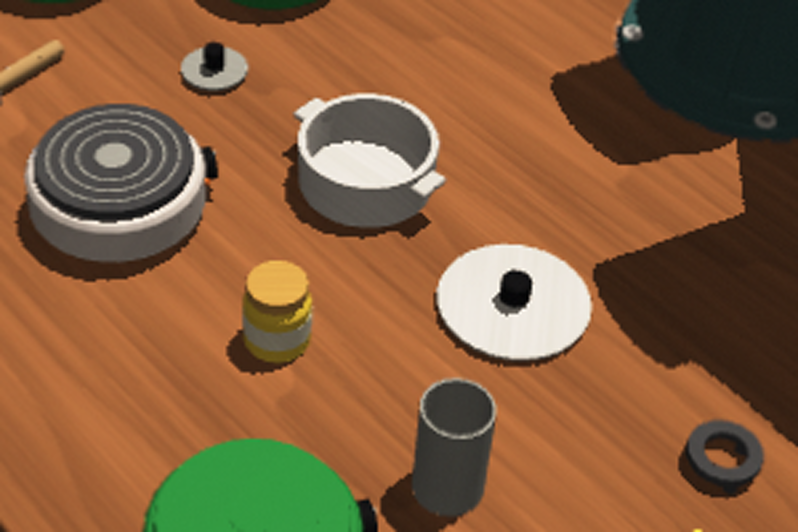

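The enlarged crop confirms the items. At full scale, the only white-bodied hot plate is (382,184). The small lid is the 70 mm disc at (421,265), about half as wide as the large lid at (245,268). The pot stands upright with its mouth up. Next I measure each one in both views.

```bash
cat > meas.py <<'E'
from h import *
from scipy.optimize import least_squares
def blob(mask,u,v):
    n,l,st,c=cv2.connectedComponentsWithStats(mask.astype(np.uint8))
    # nearest label
    ys,xs=np.nonzero(mask);i=np.argmin((xs-u)**2+(ys-v)**2);k=l[ys[i],xs[i]]
    return (l==k).astype(np.uint8),c[k],st[k,4]
def contour(m): return max(cv2.findContours(m,cv2.RETR_EXTERNAL,cv2.CHAIN_APPROX_NONE)[0],key=len)[:,0,:]
def robust(P,r):
    P=np.asarray(P)[:,:2]
    f=lambda c:np.hypot(*(P-c).T)-r
    s=least_squares(f,np.median(P,0),loss="cauchy",f_scale=1.5); d=f(s.x); return s.x,np.mean(abs(d)<2.5)
E
python3 - <<'E'
from meas import *
for n,cs in (("top",dict(hp=(382,183),trivet=(139,270),pan=(331,270),pot=(186,188),lid=(412,268),plid=(235,268),jar=(289,187))),
             ("scene",dict(hp=(253,218),trivet=(473,338),pan=(348,236),pot=(372,330),lid=(283,187),plid=(390,280),jar=(314,268)))):
    m=camera_model(n);im=cv2.imread(f"pics/{n}0.png");hsv=cv2.cvtColor(im,cv2.COLOR_BGR2HSV);gray=cv2.cvtColor(im,cv2.COLOR_BGR2GRAY)
    low=(hsv[...,1]<70)
    for k,(u,v) in cs.items():
        if k in("jar",):continue
        b,c,a=blob(low,u,v);C=contour(b)
        spec=dict(hp=[(0,85),(55,85),(70,75)],trivet=[(20,32),(10,32)],pan=[(55,68)],pot=[(105,30)],lid=[(10,35)],plid=[(12,70)])[k]
        for z,r in spec:
            P=[onplane(m,x,y,z) for x,y in C];print(n,k,a,C.min(0),C.max(0),z,r,*robust(P,r))
    if 1:
        b,c,a=blob(low&(gray>130),*( (382,183) if n=="top" else (252,218)));print(n,"hp centre",a,c,onplane(m,*c,70))
E
```

```text
top hp 3956 [347 149] [416 222] 0 85 [ 675.2732667  -234.08882888] 0.551219512195122
top hp 3956 [347 149] [416 222] 55 85 [ 662.88080237 -227.3144977 ] 0.8975609756097561
top hp 3956 [347 149] [416 222] 70 75 [ 650.78770418 -219.92673947] 0.2731707317073171
top trivet 375 [135 258] [160 283] 20 32 [449.41066551 336.73781306] 0.9861111111111112
top trivet 375 [135 258] [160 283] 10 32 [449.73688587 339.50545259] 1.0
top pan 2828 [295 242] [366 299] 55 68 [ 454.93996694 -107.85771132] 0.7351351351351352
top pot 747 [183 174] [215 205] 105 30 [641.51055913 207.06009167] 0.5595238095238095
top lid 651 [407 251] [434 279] 10 35 [ 471.09471334 -329.35825388] 1.0
top plid 2624 [217 239] [274 296] 12 70 [459.83979635 100.3658737 ] 1.0
top hp centre 158 [382.50632911 182.16455696] [ 665.03739959 -229.06693852   70.        ]
scene hp 3252 [220 199] [290 257] 0 85 [ 655.70758131 -244.22851829] 0.4739583333333333
scene hp 3252 [220 199] [290 257] 55 85 [ 681.78934296 -199.32186705] 0.3958333333333333
scene hp 3252 [220 199] [290 257] 70 75 [ 695.37014976 -177.25832499] 0.3489583333333333
scene trivet 416 [468 319] [496 345] 20 32 [451.34199996 340.67892051] 0.8356164383561644
scene trivet 416 [468 319] [496 345] 10 32 [444.03437858 336.77311247] 0.9041095890410958
scene pan 2254 [321 195] [376 244] 55 68 [485.21923855 -73.63492913] 0.3375
scene pot 1279 [365 302] [395 353] 105 30 [670.78231546 234.25312114] 0.12598425196850394
scene lid 323 [278 177] [302 193] 10 35 [ 471.0955847  -329.58127036] 0.8793103448275862
scene plid 1980 [374 252] [431 295] 12 70 [461.16839006 102.84359314] 0.986013986013986
scene hp centre 96 [252.04166667 217.91666667] [ 664.45641089 -229.55340255   70.        ]
```

Both views agree on three items:

| Item | x | y | z |
|---|---|---|---|
| Hot plate | 664.7 | -229.3 | 70 |
| Trivet | 450 | 339 | 20 |
| Small lid | 471 | -329 | 10 |

The heights, radii and reach are consistent. The pan and pot need cleaner rim fits, so I'll use the wrist camera on the pan first.

```bash
cat >> h.py <<'E'
from scipy.spatial.transform import Rotation as Ro
def Rm(psi,tilt=0):
    y=np.array([np.cos(psi),np.sin(psi),0]);z=np.array([0,0,-1.]);x=np.cross(y,z)
    return Ro.from_rotvec(tilt*x)*Ro.from_matrix(np.c_[x,y,z])
def rv(psi,tilt=0): return Rm(psi,tilt).as_rotvec()
def st():
    s=env.read_state();print("t",round(s["clock"],2),"tcp",np.round(s["tcp_pos"],1),"F",np.round(s["contact_force"],1),"M",np.round(s["torque"],2),"g",round(s["grip_width"],3));return s
def look(name):
    m=camera_model("wrist");im=read_camera("wrist")[:,:,::-1].copy();cv2.imwrite(f"pics/{name}.png",im);np.save(f"pics/{name}.npy",m,allow_pickle=True);return m,im
def load(name): return np.load(f"pics/{name}.npy",allow_pickle=True).item(),cv2.imread(f"pics/{name}.png")
E
python3 - <<'E'
from h import *
for psi in (0,np.pi):
    x=Rm(psi).as_matrix()[:,0]
    p=np.array([457,-107,220])-80*x
    print(psi,x.round(2),ik(p,rv(psi)),ik([521,-107,30],rv(psi)),ik([729,-229,100],rv(psi)))
p=np.array([457,-107,230])-80*Rm(0).as_matrix()[:,0]
q=ik(p,rv(0))
if q is None or abs(q[5])>2.9: raise SystemExit
env.reach(p,rv(0));st();look("w_pan")
E
```

```text
0 [0. 1. 0.] [-4.35608521e-01  3.96140680e-02  2.14079568e+00 -4.44089210e-16
  9.61182901e-01 -4.35608521e-01] [-2.46379144e-01  4.20849368e-01  2.12165681e+00 -4.44089210e-16
  5.99086480e-01 -2.46379144e-01] [-3.34865451e-01  6.02635723e-01  1.62848080e+00 -4.44089210e-16
  9.10476130e-01 -3.34865451e-01]
3.141592653589793 [-0. -1. -0.] [-0.1099303  -0.02543354  2.20638218  0.          0.96064401  3.03166236] [-0.24637914  0.42084937  2.12165681  0.          0.59908648  2.89521351] [-0.33486545  0.60263572  1.6284808   0.          0.91047613  2.8067272 ]
t 3.35 tcp [ 457.2 -186.6  230. ] F [0. 0. 0.] M [-0.08  0.06  0.03] g 0.998
```

```bash
sleep 1; ls pics
```

```text
scene0.png
scene_c.png
top0.png
top_c.png
w_pan.npy
w_pan.png
wrist0.png
```

View pics/w_pan.png

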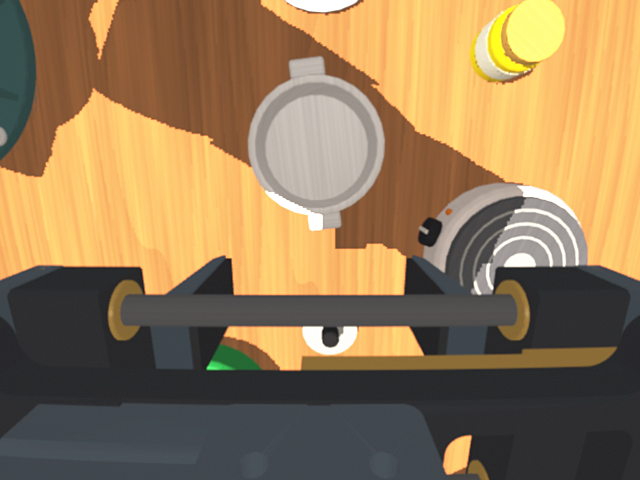

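The wrist view shows the pan whole: rim centred near (317,143), lugs at (307,67) and (326,220), hot plate at (520,255) and jar at (530,30).

```bash
python3 - <<'E'
from meas import *
m,im=load("w_pan");hsv=cv2.cvtColor(im,cv2.COLOR_BGR2HSV)
low=(hsv[...,1]<60);low[250:]=0
b,c,a=blob(low,317,143);C=contour(b)
P=np.array([onplane(m,x,y,55) for x,y in C]);c0,fr=robust(P,68);print(a,C.min(0),C.max(0),c0,fr)
d=np.hypot(*(P[:,:2]-c0).T)
P45=np.array([onplane(m,x,y,49) for x,y in C]);dd=P45[:,:2]-c0;r=np.hypot(*dd.T);L=dd[r>78]
for sgn in(1,-1):
    q=L[L[:,1]*sgn>0];print(len(q),q.mean(0),np.degrees(np.arctan2(*(q.mean(0)*sgn)[::-1])),np.hypot(*q.T).max())
print("knob",onplane(m,430,232,40),"hp", (proj(m,[664.7,-229.3,70])))
# refit top pan
mt=camera_model("top");t=cv2.imread("pics/top0.png");h=cv2.cvtColor(t,cv2.COLOR_BGR2HSV)
b,c,a=blob(h[...,1]<70,331,270);C=contour(b);print(robust([onplane(mt,x,y,55) for x,y in C if 302<x<360],68))
ms=camera_model("scene");s=cv2.imread("pics/scene0.png");h=cv2.cvtColor(s,cv2.COLOR_BGR2HSV)
print([proj(ms,[*c0,55]),proj(mt,[*c0,55])])
E
```

```text
16209 [248  56] [384 230] [ 454.35918409 -108.55243124] 0.7472527472527473
48 [-9.66178743 81.79577518] 96.73661161973011 85.06203144902916
41 [  9.51532243 -81.31886369] 96.67397220618838 84.72328360067613
knob [ 579.00555886 -197.05301045   40.        ] hp [517.92110868 268.53391094]
(array([ 454.94416815, -107.87745672]), np.float64(0.9925925925925926))
[array([347.57029548, 212.05603514]), array([331.04935801, 270.22535383])]
```

Pan centre is (454.6,-108.2) from the wrist and top views together, with its yaw at 6.7°. Lug tips measure 85 mm from the axis against 84.5 given. I'll grasp it at its far wall along pan +x, with the tool tilted 2° to match the wall's lean.

```bash
python3 - <<'E'
from h import *
phi=np.radians(6.7);r=np.array([np.cos(phi),np.sin(phi)]);c=np.array([454.6,-108.2]);o=rv(phi,np.radians(2.08))
hp=np.array([664.7,-229.3])
P=lambda c,z,rr=63:[*(c+rr*r),z]
print(ik(P(c,22),o),ik(P(hp,92),o))
env.gripper_to(0.46,50)
env.reach(P(c,85,65.5),o)
print("hit",env.move_straight(P(c,22),100,force_limit=8));st()
env.gripper_to(0.0,50);st()
env.move_straight(P(c,40),60);st()
cv2.imwrite("pics/g1.png",read_camera("scene")[150:330,180:480,::-1]);look("w_g1")
E
```

```text
[-0.23051175  0.44140951  2.11245132 -0.02121264  0.62197366 -0.32999683] [-0.32140439  0.61971512  1.61757246 -0.01911535  0.93726552 -0.42677113]
hit False
t 5.81 tcp [ 517.5 -101.    22.4] F [-0.5  0.2  0.5] M [-0.12  0.    0.01] g 0.463
t 6.42 tcp [ 516.9 -100.8   22.1] F [-5.3  0.3  5.3] M [-0.05  0.72  0.04] g 0.086
t 6.88 tcp [ 517.5 -100.9   40.4] F [ 0.2  0.7 -5. ] M [-0.01 -0.27 -0.02] g 0.084
```

```bash
cd pics; python3 -c "
import cv2;a=cv2.imread('g1.png');cv2.imwrite('g1b.png',cv2.resize(a,None,fx=2.5,fy=2.5))"
```

```text
(no output)
```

View pics/g1b.png

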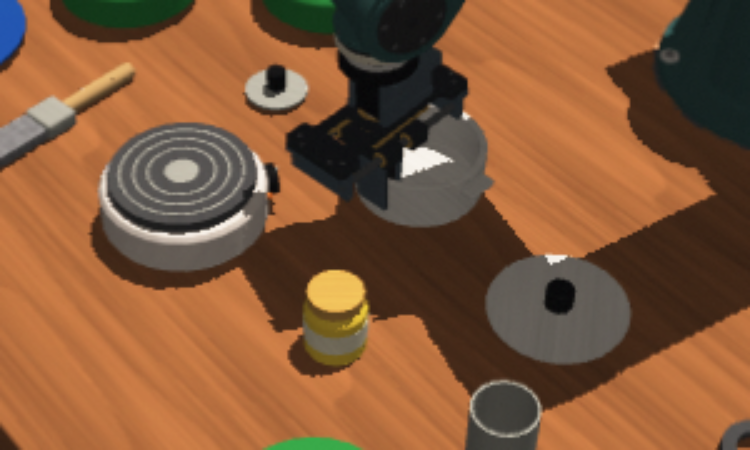

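View pics/w_g1.png

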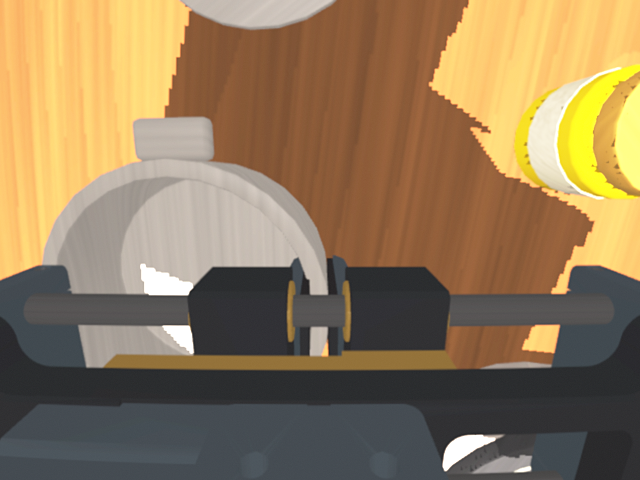

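The pan is in the jaws and off the bench. The force reads 5 N, and its weight is about 4 N. I'll carry it over and set it down.

```bash
python3 - <<'E'
from h import *
phi=np.radians(6.7);r=np.array([np.cos(phi),np.sin(phi)]);c=np.array([454.6,-108.2]);o=rv(phi,np.radians(2.08))
hp=np.array([664.7,-229.3])
P=lambda c,z,rr=63:[*(c+rr*r),z]
env.move_straight(P(c,145),150)
env.move_straight(P(hp,145),150);
cv2.imwrite("pics/c1.png",cv2.resize(read_camera("top")[130:310,280:460,::-1],None,fx=3,fy=3))
env.move_straight(P(hp,100),90);st()
print("hit",env.move_straight(P(hp,88),12,force_limit=4));st()
cv2.imwrite("pics/c2.png",cv2.resize(read_camera("scene")[150:300,180:380,::-1],None,fx=3.5,fy=3.5))
E
```

```text
t 10.29 tcp [ 727.4 -222.    99.8] F [ 0.   0.3 -4.3] M [-0.04 -0.3   0.08] g 0.086
hit True
t 10.97 tcp [ 727.3 -221.9   92.1] F [-0.1  0.3  5.7] M [-0.01  0.14 -0.06] g 0.084
```

View pics/c2.png

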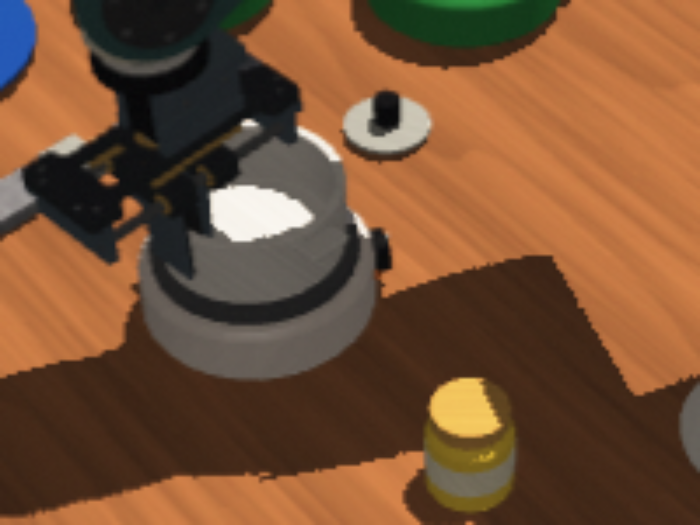

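View pics/c1.png

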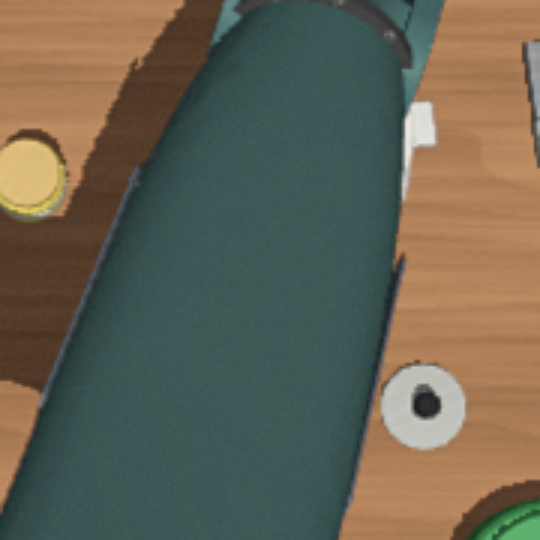

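Contact came at TCP z=92.1, the height expected for a pan standing flat on the plate. Releasing it and checking the centring.

```bash
python3 - <<'E'
from meas import *
phi=np.radians(6.7);r=np.array([np.cos(phi),np.sin(phi)]);o=rv(phi,np.radians(2.08))
hp=np.array([664.7,-229.3])
P=lambda c,z,rr=63:[*(c+rr*r),z]
env.gripper_to(0.44);st()
env.move_straight(P(hp,160,64),120)
x=np.array([*Rm(phi).as_matrix()[:2,0]])
env.reach([*(hp-90*x),310],rv(phi));st();look("w_p2")
m,im=load("w_p2");hsv=cv2.cvtColor(im,cv2.COLOR_BGR2HSV)
print(proj(m,[*hp,125]))
E
```

```text
t 11.69 tcp [ 726.5 -221.7   90.9] F [-0.5 -0.3 -0.3] M [-0.09 -0.   -0.01] g 0.44
t 13.19 tcp [ 674.8 -317.9  308.1] F [ 0.1  0.5 -0.2] M [-0.07  0.04 -0.02] g 0.438
[319.14225745 136.47981935]
```

View pics/w_p2.png

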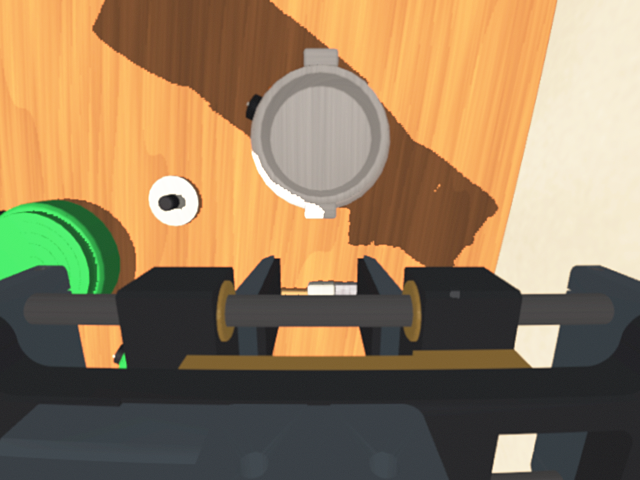

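The wrist view shows the pan on the plate with its rim centred near (320,137), the plate knob at (253,107), and the small lid at (173,201). Now I compare it with the plate axis and go look at the trivet.

```bash
python3 - <<'E'
from meas import *
m,im=load("w_p2");hsv=cv2.cvtColor(im,cv2.COLOR_BGR2HSV);low=hsv[...,1]<60;low[250:]=0;low[:,395:]=0;low[:,:240]=0
b,c,a=blob(low,320,137);C=contour(b);print("pan",robust([onplane(m,x,y,125) for x,y in C],68),C.min(0),C.max(0))
low=hsv[...,1]<60;low[250:]=0
b,c,a=blob(low,155,205);C=contour(b);print("lid",a,robust([onplane(m,x,y,10) for x,y in C],35))
p=np.array([450,339]);
for psi in (0,np.pi/2,-np.pi/2,np.pi,np.pi/4,3*np.pi/4,.6):
    print(psi,ik([*p,4],rv(psi)))
# look pose, tool x ~ +x means psi=-pi/2
psi=0.6;x=Rm(psi).as_matrix()[:2,0];print(x)
env.reach([*(p-85*x),150],rv(psi));env.gripper_to(0.95);st()
look("w_t");cv2.imwrite("pics/top1.png",read_camera("top")[:,:,::-1])
m=camera_model("wrist");print(proj(m,[*p,20]))
E
```

```text
pan (array([ 666.0396685 , -232.88207592]), np.float64(0.6357758620689655)) [247  48] [389 218]
lid 1967 (array([ 471.63847891, -330.35685008]), np.float64(1.0))
0 [ 6.04263275e-01  5.04295168e-01  2.05643362e+00 -4.44089210e-16
  5.80863868e-01  6.04263275e-01]
1.5707963267948966 [ 6.04263275e-01  5.04295168e-01  2.05643362e+00 -4.44089210e-16
  5.80863868e-01 -9.66533052e-01]
-1.5707963267948966 [ 6.04263275e-01  5.04295168e-01  2.05643362e+00 -4.44089210e-16
  5.80863868e-01  2.17505960e+00]
3.141592653589793 [ 6.04263275e-01  5.04295168e-01  2.05643362e+00 -4.44089210e-16
  5.80863868e-01 -2.53732938e+00]
0.7853981633974483 [ 6.04263275e-01  5.04295168e-01  2.05643362e+00 -4.44089210e-16
  5.80863868e-01 -1.81134889e-01]
2.356194490192345 [ 0.60426327  0.50429517  2.05643362  0.          0.58086387 -1.75193122]
0.6 [ 6.04263275e-01  5.04295168e-01  2.05643362e+00 -4.44089210e-16
  5.80863868e-01  4.26327459e-03]
[-0.56464247  0.82533561]
t 16.35 tcp [498.  268.9 150. ] F [-0.3  0.1 -0.5] M [-0.05  0.04 -0.04] g 0.948
[318.21999015 137.21594233]
```

View pics/w_t.png

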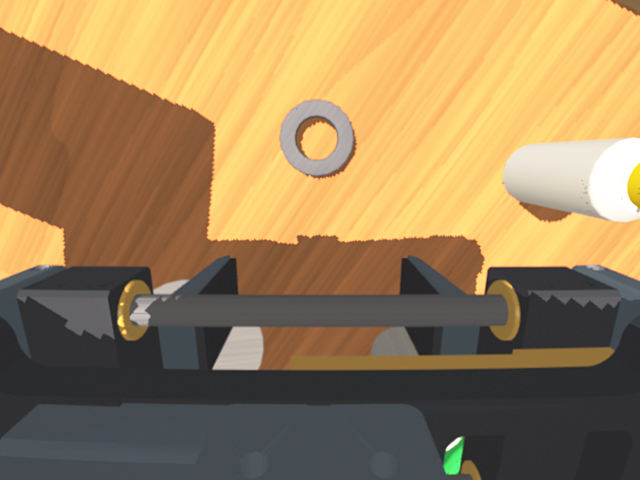

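View pics/top1.png

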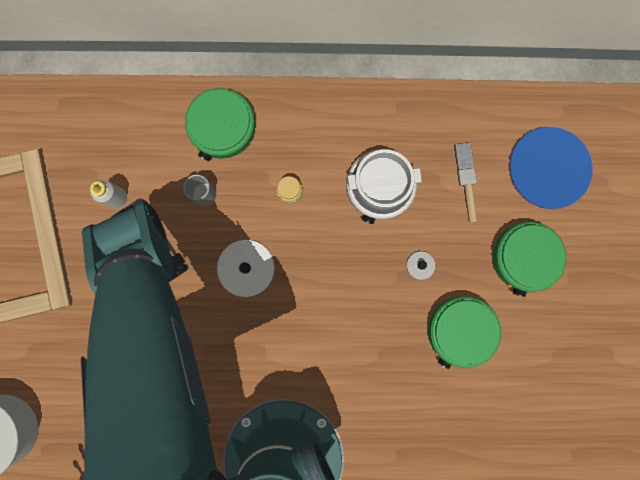

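The wrist shows the trivet at (318,138), close to its predicted (318,137). The top view shows the pan on the plate. I'll fit both.

```bash
python3 - <<'E'
from meas import *
t=cv2.imread("pics/top1.png");cv2.imwrite("pics/top1c.png",cv2.resize(t[140:230,335:430],None,fx=6,fy=6,interpolation=cv2.INTER_CUBIC))
mt=camera_model("top");hsv=cv2.cvtColor(t,cv2.COLOR_BGR2HSV);g=cv2.cvtColor(t,cv2.COLOR_BGR2GRAY)
# bright rim pixels, radial outermost bright->dark from estimated rim centre
for hpz in (1,):
    c0=proj(mt,[664.7,-229.3,125]);print("exp rim px",c0)
E=cv2.Canny(g,60,150);ys,xs=np.nonzero(E[140:230,335:430]);P=np.array([onplane(mt,x+335,y+140,125)[:2] for x,y in zip(xs,ys)])
for r0 in (68,60):
    best=max(((np.sum(abs(np.hypot(*(P-[a,b]).T)-r0)<1.2),a,b) for a in np.arange(655,676,.5) for b in np.arange(-240,-219,.5)))
    print(r0,best)
P=np.array([onplane(mt,x+335,y+140,76)[:2] for x,y in zip(xs,ys)])
print(58,max(((np.sum(abs(np.hypot(*(P-[a,b]).T)-58)<1.2),a,b) for a in np.arange(655,676,.5) for b in np.arange(-240,-219,.5))))
# hotplate in top0: ring circles r85 at 55?; r75 at 70
t=cv2.imread("pics/top0.png");g=cv2.cvtColor(t,cv2.COLOR_BGR2GRAY);E=cv2.Canny(g,60,150);ys,xs=np.nonzero(E[140:230,335:430])
P=np.array([onplane(mt,x+335,y+140,70)[:2] for x,y in zip(xs,ys)])
print("plate75",max(((np.sum(abs(np.hypot(*(P-[a,b]).T)-75)<1.2),a,b) for a in np.arange(655,676,.5) for b in np.arange(-240,-219,.5))))
m,im=load("w_t");hsv=cv2.cvtColor(im,cv2.COLOR_BGR2HSV);low=hsv[...,1]<60;low[240:]=0
b,c,a=blob(low,290,138);C=contour(b);print("trivet",a,robust([onplane(m,x,y,20) for x,y in C],32))
E
```

```text
exp rim px [385.07846695 178.06319563]
68 (np.int64(141), np.float64(666.0), np.float64(-229.5))
60 (np.int64(131), np.float64(665.5), np.float64(-227.5))
58 (np.int64(81), np.float64(665.0), np.float64(-228.0))
plate75 (np.int64(167), np.float64(664.0), np.float64(-228.0))
trivet 2915 (array([449.23641319, 337.33853396]), np.float64(1.0))
```

View pics/top1c.png

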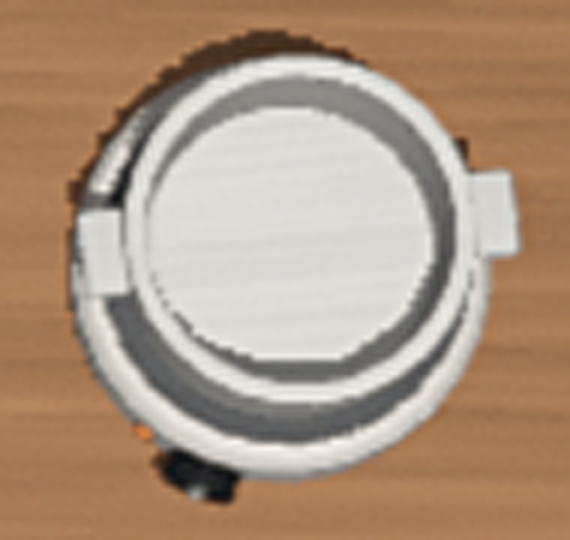

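By the top view the pan sits at (665.5,-228.5) and the plate axis at (664.4,-228.5), so it's centred within about 1 to 2 mm. The wrist fit gave y=-232.9 with only 64 % inliers, because the plate body contaminates it, so I discount it. The trivet is at (449.3,337.2). Grasping it now.

```bash
python3 - <<'E'
from h import *
psi=.6;o=rv(psi);p=[449.3,337.2];hp=[665.5,-229.0]
env.reach([*p,60],o)
print("hit",env.move_straight([*p,4],80,force_limit=8));st()
env.gripper_to(0.5,25);s=st()
env.move_straight([*p,40],100);st()
env.move_straight([*p,190],200)
print(ik([*hp,180],o))
env.reach([*hp,200],o);st()
look("w_t2")
m,_=load("w_t2");print(proj(m,[665.5,-229,125]))
E
```

```text
hit False
t 17.86 tcp [449.4 337.3   4.1] F [ 0.   0.3 -0. ] M [-0.05 -0.03  0.04] g 0.953
t 18.36 tcp [449.4 337.3   4.3] F [-1.2 -0.9  4.8] M [-0.15  0.23  0.02] g 0.681
t 18.87 tcp [449.4 337.2  40.2] F [ 0.3 -0.8 -2.5] M [-0.02 -0.02 -0.05] g 0.682
[-3.64523157e-01  4.22221077e-01  1.74146073e+00 -4.44089210e-16
  9.77910850e-01 -9.64523157e-01]
t 21.93 tcp [ 665.6 -228.   200. ] F [ 0.5  0.  -1.5] M [-0.06  0.02 -0.  ] g 0.683
[317.27343292 251.28896136]
```

View pics/w_t2.png

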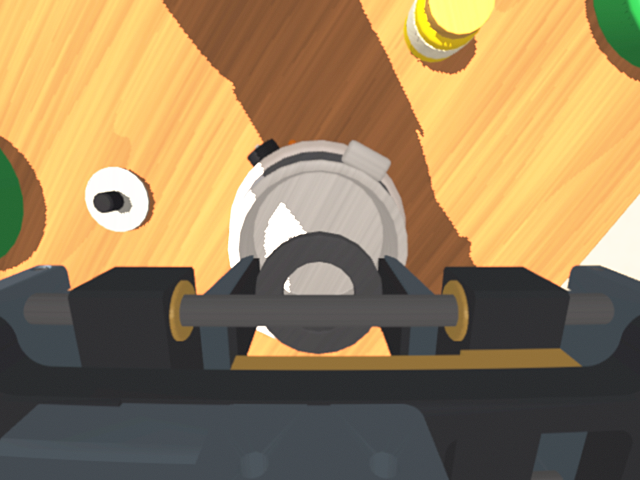

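The trivet is held, with its ring at (319,292). I'll check its offset in the hand, then lower it into the pan.

```bash
python3 - <<'E'
from meas import *
m,im=load("w_t2")
print([onplane(m,*p,216).round(1) for p in ((319.5,292),(319,232),(319,352))])
psi=.6;o=rv(psi);hp=[665.5,-229.0]
env.move_straight([*hp,120],120)
env.move_straight([*hp,86],60);st()
print("hit",env.move_straight([*hp,76],10,force_limit=3));st()
E
```

```text
[array([ 664.2, -224.6,  216. ]), array([ 647., -200.,  216.]), array([ 682.7, -252. ,  216. ])]
t 23.52 tcp [ 665.6 -229.    86. ] F [ 0.1 -0.2 -0.8] M [-0.06 -0.    0.08] g 0.68
hit True
t 24.16 tcp [ 665.5 -229.    80.3] F [-1.1  0.7  7.1] M [-0.02  0.3  -0.02] g 0.679
```

Contact came at TCP z=80.3, against 80.3 expected with the feet on the pan floor. I'll open only to about 70 mm to stay clear of the pan wall, lift, and check.

```bash
python3 - <<'E'
from meas import *
psi=.6;o=rv(psi);hp=[665.5,-229.0]
env.gripper_to(0.775);st()
env.move_straight([*hp,190],120)
pot=np.array([641.5,207])
mt=camera_model("top")
# pot look
x=Rm(psi).as_matrix()[:2,0];p=pot-85*x
print(ik([*p,250],o))
env.reach([*p,250],o);st();look("w_pot")
env.gripper_to(0.95)
cv2.imwrite("pics/top2.png",read_camera("top")[:,:,::-1])
t=cv2.imread("pics/top2.png");cv2.imwrite("pics/top2c.png",cv2.resize(t[140:230,335:430],None,fx=6,fy=6,interpolation=cv2.INTER_CUBIC))
E
```

```text
t 24.52 tcp [ 665.  -228.8   79.5] F [ 0.1 -0.5  0.1] M [-0.1   0.01  0.02] g 0.775
[ 1.62775032e-01  3.46617534e-01  1.70764850e+00 -4.44089210e-16
  1.08732662e+00 -4.37224968e-01]
t 26.98 tcp [689.6 135.8 249.7] F [-0.5 -0.1  0.9] M [-0.07 -0.04  0.03] g 0.777
```

View pics/top2c.png

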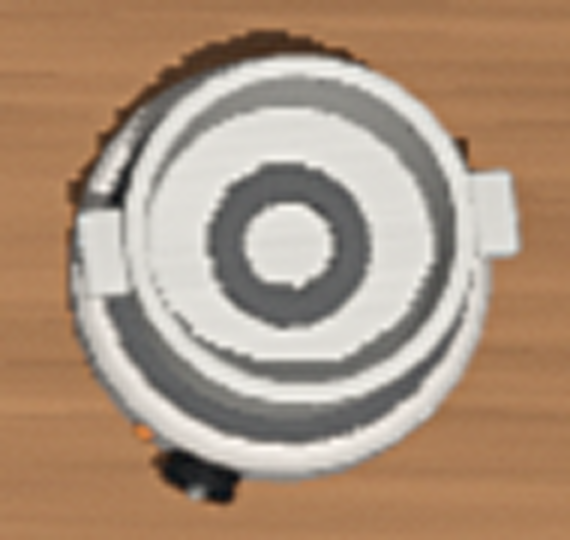

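View pics/w_pot.png

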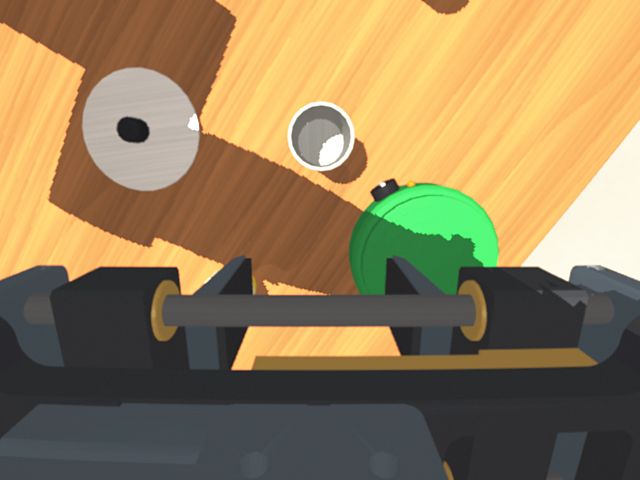

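The top view shows the trivet at crop (290,245), lying flat in the pan. The wrist view shows the pot rim at (321,137), with the green look-alike beside it and the large lid at (140,130).

```bash
python3 - <<'E'
from meas import *
mt=camera_model("top");t=cv2.imread("pics/top2.png");g=cv2.cvtColor(t,cv2.COLOR_BGR2GRAY)
b,c,a=blob((g<125)&(np.indices(g.shape)[1]>365)&(np.indices(g.shape)[1]<400)&(np.indices(g.shape)[0]>164)&(np.indices(g.shape)[0]<197),373,180)
C=contour(b);print(a,C.min(0),C.max(0))
print("trivet",robust([onplane(mt,x,y,96) for x,y in C],32),circ([onplane(mt,x,y,96) for x,y in C]))
m,im=load("w_pot");hsv=cv2.cvtColor(im,cv2.COLOR_BGR2HSV);low=hsv[...,1]<60;low[200:]=0
b,c,a=blob(low,321,137);C=contour(b);P=[onplane(m,x,y,105) for x,y in C]
print("pot wrist",a,C.min(0),C.max(0),robust(P,30),circ(P))
t=cv2.imread("pics/top0.png")
c0=proj(mt,[*robust(P,30)[0],105]);print(c0)
E=cv2.Canny(cv2.cvtColor(t,cv2.COLOR_BGR2GRAY),60,150);ys,xs=np.nonzero(E[165:215,175:225]);P=np.array([onplane(mt,x+175,y+165,105)[:2] for x,y in zip(xs,ys)])
print("pot top",max(((np.sum(abs(np.hypot(*(P-[a,b]).T)-30)<1.2),a,b) for a in np.arange(620,665,.5) for b in np.arange(185,230,.5))))
E
```

```text
379 [370 167] [396 194]
trivet (array([ 664.90837402, -227.69430135]), np.float64(0.7671232876712328)) (array([ 664.68791156, -226.7739435 ]), np.float64(30.34625912711468), np.float64(0.8551139924105897))
pot wrist 3655 [287 101] [354 170] (array([642.49780681, 208.39227187]), np.float64(1.0)) (array([642.49108137, 208.40355908]), np.float64(29.561994521559956), np.float64(0.2713921291519689))
[195.82278813 186.81334592]
pot top (np.int64(44), np.float64(642.0), np.float64(207.0))
```

The trivet is at (664.8,-227.3), within about 1.5 mm of the pan centre. The pot is at (642.3,208), and the two views agree within 1.5 mm. Grasping the pot.

```bash
python3 - <<'E'
from meas import *
psi=.6;o=rv(psi);p=[642.3,208.0];g=[665.0,-228.0]
env.reach([*p,135],o)
print("hit",env.move_straight([*p,65],100,force_limit=6));st()
env.gripper_to(0.5,25);st()
env.move_straight([*p,90],80);st()
env.move_straight([*p,250],200)
env.reach([*g,250],o);st();look("w_pot2")
m,im=load("w_pot2");tp=env.read_state()["tcp_pos"]
print(proj(m,[tp[0],tp[1],tp[2]+40]))
E
```

```text
hit False
t 29.02 tcp [642.6 208.1  65.3] F [-0.   0.4  0.4] M [-0.07  0.02  0.05] g 0.948
t 29.53 tcp [642.5 208.1  65.3] F [0.  1.2 3.8] M [-0.06  0.09  0.01] g 0.663
t 30.0 tcp [642.5 208.   90.6] F [-0.1 -0.9 -3. ] M [-0.05  0.04  0.03] g 0.666
t 32.56 tcp [ 665.3 -227.   249.9] F [ 0.5  0.7 -1.3] M [-0.03  0.05 -0.01] g 0.661
[318.13719839 321.4410649 ]
```

View pics/w_pot2.png

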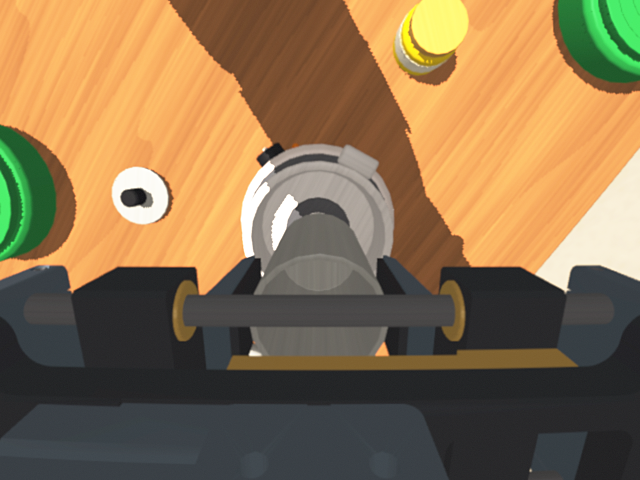

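The pot hangs upright in the jaws, with its rim's far edge at row 254, above the trivet at (318,212). I'll check the offset in the hand and lower it.

```bash
python3 - <<'E'
from meas import *
psi=.6;o=rv(psi);g=[665.0,-228.0]
m,im=load("w_pot2");x=Rm(psi).as_matrix()[:,0]
q=onplane(m,319,254,290);print((q-[665.3,-227,290])@x)
env.move_straight([*g,170],120);st()
print("hit",env.move_straight([*g,155],10,force_limit=3));st()
cv2.imwrite("pics/p3.png",cv2.resize(read_camera("scene")[130:280,180:380,::-1],None,fx=3.5,fy=3.5))
E
```

```text
29.7871740783628
t 33.42 tcp [ 665.5 -228.1  170.7] F [ 0.8 -0.9 -1.5] M [-0.08 -0.03 -0.03] g 0.666
hit True
t 34.33 tcp [ 665.  -228.   161.3] F [-0.7 -0.6  5.9] M [ 0.03  0.13 -0.01] g 0.663
```

View pics/p3.png

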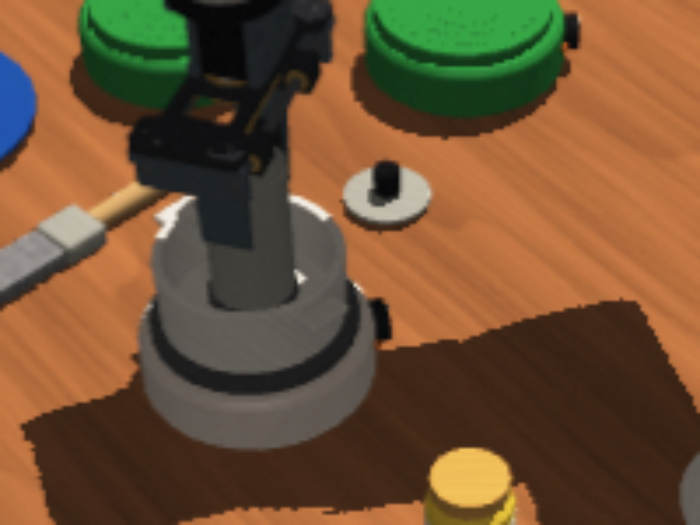

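Contact came at TCP z=161.3, as expected for the pot foot on the trivet. Releasing it, then looking at the lid and the pot.

```bash
python3 - <<'E'
from meas import *
psi=.6;o=rv(psi);g=[665.0,-228.0]
env.gripper_to(0.9);st()
env.move_straight([*g,270],150)
x=Rm(psi).as_matrix()[:2,0];p=np.array(g)-85*x
env.reach([*p,330],o);st();look("w_pot3")
l=np.array([471.4,-329.8]);p=l-80*x
env.reach([*p,150],o);st();look("w_lid")
cv2.imwrite("pics/top3.png",read_camera("top")[:,:,::-1])
t=cv2.imread("pics/top3.png");cv2.imwrite("pics/top3c.png",cv2.resize(t[140:230,335:430],None,fx=6,fy=6,interpolation=cv2.INTER_CUBIC))
E
```

```text
t 34.91 tcp [ 664.4 -227.8  160.4] F [0.3 0.1 0.1] M [-0.07  0.   -0.01] g 0.899
t 36.29 tcp [ 712.7 -298.4  328.6] F [-0.2 -0.  -1.3] M [-0.07  0.06  0.03] g 0.903
t 37.44 tcp [ 517.9 -396.   151.1] F [0.2 0.1 0.5] M [-0.06 -0.03 -0.02] g 0.899
```

View pics/w_pot3.png

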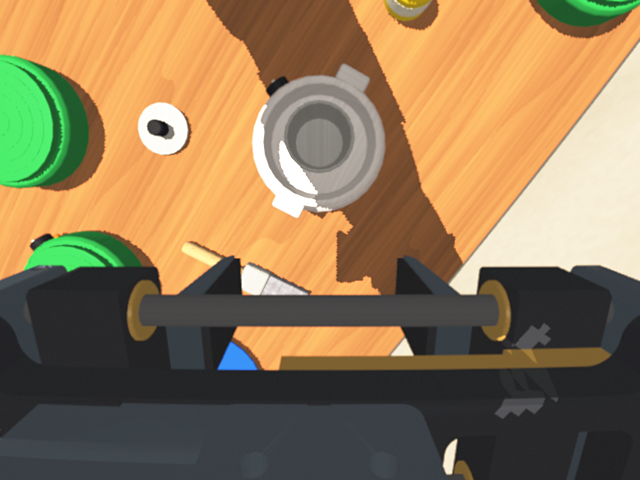

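View pics/w_lid.png

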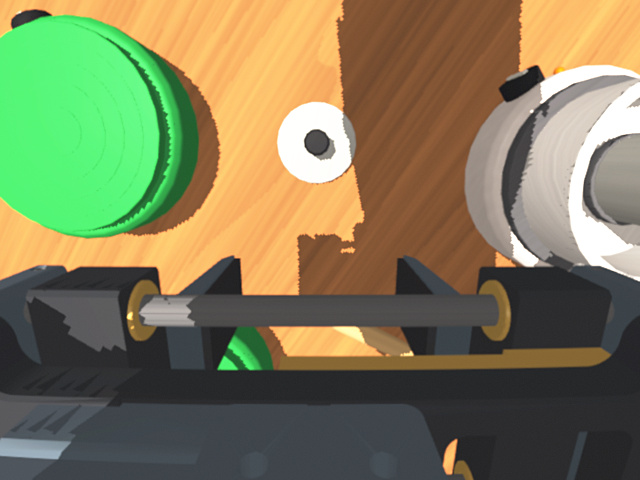

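View pics/top3c.png

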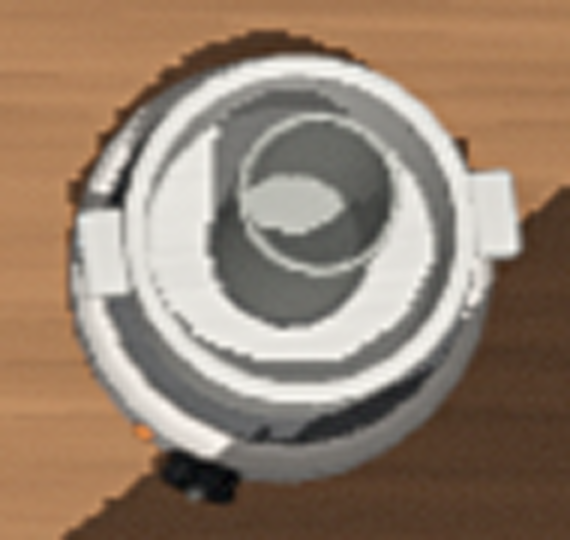

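The wrist view shows the lid knob at (317,142), and the pot stands upright in the pan at (320,135). I'll turn the jaws to psi=-45° so the gripper body stays clear of the green look-alike beside the lid.

```bash
python3 - <<'E'
from meas import *
m,im=load("w_lid");hsv=cv2.cvtColor(im,cv2.COLOR_BGR2HSV);low=(hsv[...,1]<60);low[240:]=0;low[:,460:]=0
b,c,a=blob(low,290,142);C=contour(b);P=[onplane(m,x,y,10) for x,y in C];print("lid",a,C.min(0),C.max(0),robust(P,35),circ(P))
k=(hsv[...,2]<70);b,c,a=blob(k[:200],317,142);print("knob",a,c,onplane(m,*c,36))
m,im=load("w_pot3");g=cv2.cvtColor(im,cv2.COLOR_BGR2GRAY)
def hough(m,im,box,z,r,ctr):
    g=cv2.cvtColor(im,cv2.COLOR_BGR2GRAY);E=cv2.Canny(g,40,120);x0,x1,y0,y1=box;ys,xs=np.nonzero(E[y0:y1,x0:x1])
    P=np.array([onplane(m,x+x0,y+y0,z)[:2] for x,y in zip(xs,ys)])
    R=sorted(((np.sum(abs(np.hypot(*(P-[a,b]).T)-r)<1.0),a,b) for a in np.arange(ctr[0]-10,ctr[0]+10,.5) for b in np.arange(ctr[1]-10,ctr[1]+10,.5)))[-8:]
    print(np.mean(R,0),R[-1][0])
for z,r in((201,30),(201,27)):
    hough(m,im,(270,370,85,190),z,r,(665,-228))
    hough(camera_model("top"),cv2.imread("pics/top3.png"),(335,430,140,230),z,r,(665,-228))
print(proj(m,[665,-228,201]))
print(ik([471.4,-329.8,13],rv(-np.pi/4)),ik([665,-228,250],rv(-np.pi/4)))
E
```

```text
lid 5003 [277 102] [355 182] (array([ 471.12494364, -330.61867544]), np.float64(1.0)) (array([ 471.10188895, -330.60503924]), np.float64(34.435030052204716), np.float64(0.285966521544222))
knob 113 [317.50442478 143.68141593] [ 472.96541468 -331.26381519   36.        ]
[ 229.5   665.   -227.75] 246
[  41.5     664.75   -225.9375] 46
[ 197.125  664.75  -227.125] 204
[  42.75    663.5625 -226.9375] 44
[318.69299417 137.22462852]
[-6.50980364e-01  5.00470429e-01  2.03396222e+00 -4.44089210e-16
  6.07160005e-01  1.34417800e-01] [-3.63447096e-01  3.46706567e-01  1.70752714e+00 -4.44089210e-16
  1.08735894e+00  4.21951068e-01]
```

The pot rim is at (664.8,-227.4), within about 1 mm of the pan and trivet. The lid is at (471.4,-330.4), with the knob agreeing. Grasping the lid's knob.

```bash
python3 - <<'E'
from meas import *
psi=-np.pi/4;o=rv(psi);p=[471.4,-330.4];g=[664.8,-227.4]
env.gripper_to(0.55,20)
env.reach([*p,75],o)
print("hit",env.move_straight([*p,13.5],80,force_limit=6));st()
env.gripper_to(0.0,20);st()
env.move_straight([*p,40],80);st()
env.move_straight([*p,260],200)
env.reach([*g,260],o);env.hold(0.3);s=st();look("w_lid2")
E
```

```text
hit False
t 40.4 tcp [ 471.7 -330.6   13.8] F [0.9 0.2 0.2] M [-0.1   0.07 -0.01] g 0.549
t 40.96 tcp [ 471.5 -330.5   13.7] F [0.3 0.9 3.6] M [-0.02  0.21  0.04] g 0.234
t 41.44 tcp [ 471.6 -330.6   40.6] F [ 0.2 -0.8 -0.3] M [-0.12  0.1  -0.  ] g 0.23
t 43.88 tcp [ 664.2 -228.2  260.3] F [-0.1  0.7 -0.2] M [-0.08  0.13 -0.  ] g 0.233
```

View pics/w_lid2.png

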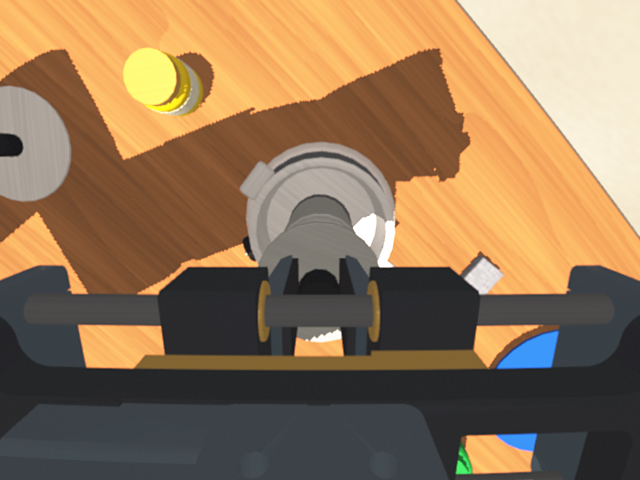

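The lid is held by its knob, level. Its disc spans rows about 225 to 341 at column 320. I'll check its offset in the hand and seat it.

```bash
python3 - <<'E'
from meas import *
psi=-np.pi/4;o=rv(psi);g=[664.8,-227.4]
m,im=load("w_lid2");x=Rm(psi).as_matrix()[:,0]
print([round(float((onplane(m,320,r,256.6)-[664.2,-228.2,256.6])@x),1) for r in (225,341)])
env.move_straight([*g,225],100)
env.hold(.2);st()
print("hit",env.move_straight([*g,207],12,force_limit=3));st()
cv2.imwrite("pics/l3.png",cv2.resize(read_camera("scene")[110:260,180:380,::-1],None,fx=3.5,fy=3.5))
E
```

```text
[33.0, -34.7]
t 44.62 tcp [ 665.1 -227.5  225.6] F [-0.2  0.5 -0.8] M [-0.12  0.1  -0.05] g 0.235
hit True
t 45.86 tcp [ 664.8 -227.4  208.7] F [-0.3  0.2  5.4] M [-0.1   0.26 -0.01] g 0.233
```

View pics/l3.png

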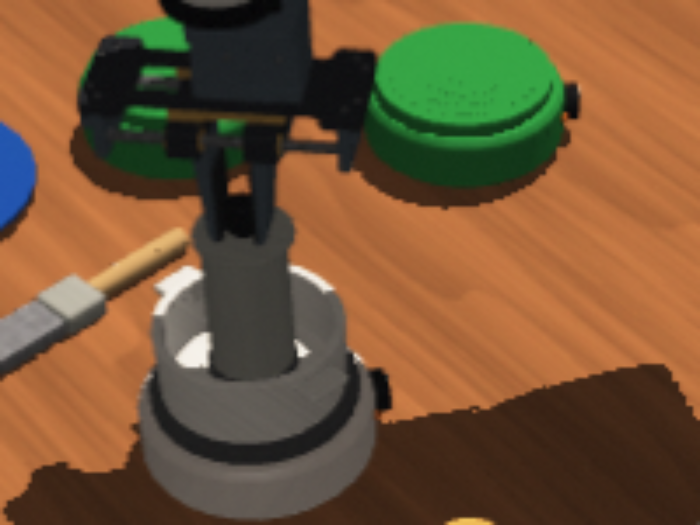

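Contact came at TCP z=208.7, exactly the seated height (195 + 13.7). Releasing, backing off and checking.

```bash
python3 - <<'E'
from meas import *
psi=-np.pi/4;o=rv(psi);g=[664.8,-227.4]
env.gripper_to(0.55);st()
env.move_straight([*g,300],120)
env.reach([560,150,350],rv(.3));env.hold(.5);st()
for n,b in(("top",(135,305,130,450)),("scene",(130,300,180,400))):
    im=read_camera(n)[:,:,::-1].copy();cv2.imwrite(f"pics/{n}4.png",im)
    c=im[b[0]:b[1],b[2]:b[3]];cv2.imwrite(f"pics/{n}4c.png",cv2.resize(c,None,fx=790/c.shape[1],fy=790/c.shape[1],interpolation=cv2.INTER_CUBIC) if n=="top" else cv2.resize(c,None,fx=3.4,fy=3.4,interpolation=cv2.INTER_CUBIC))
E
```

```text
t 46.53 tcp [ 664.3 -227.2  207.8] F [0.  0.6 1.2] M [-0.09  0.13  0.02] g 0.55
t 49.42 tcp [560.  149.9 350. ] F [-0.4  0.4  0.3] M [-0.05 -0.    0.05] g 0.547
```

View pics/scene4c.png

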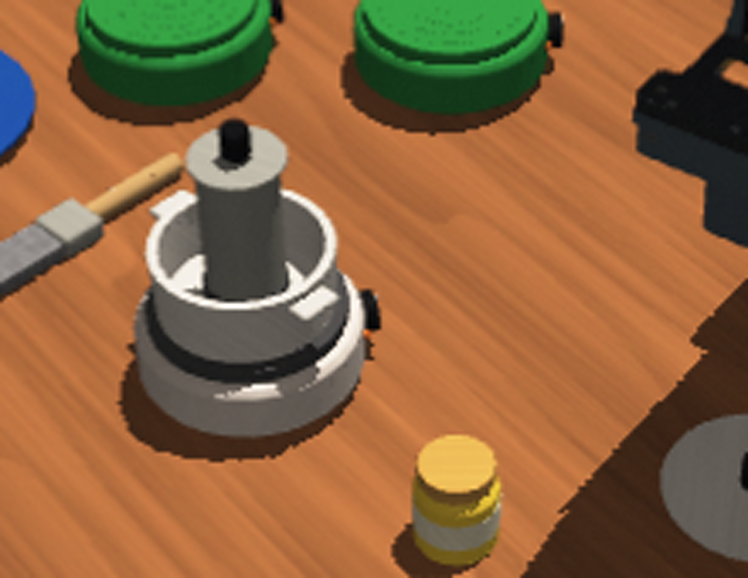

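View pics/top4.png

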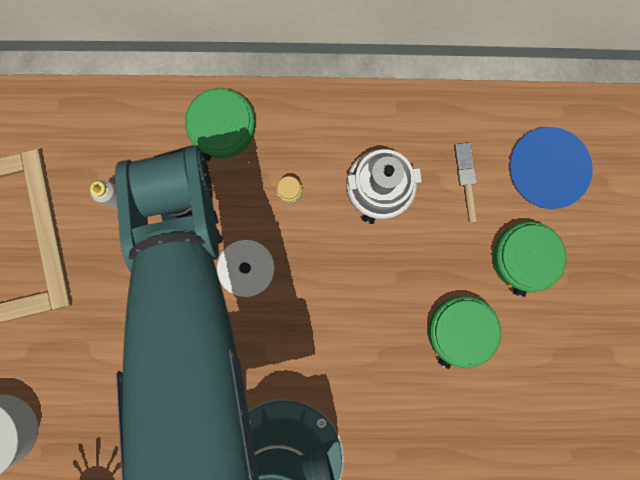

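The stack stands upright in the scene crop, with the lid at (236,157) level on the pot. The bystanders are where they were. One numeric check on the lid, then I hand in.

```bash
python3 - <<'E'
from meas import *
for n,b in(("top",(360,415,145,205)),("scene",(228,270,155,190))):
    m=camera_model(n);im=cv2.imread(f"pics/{n}4.png");E=cv2.Canny(cv2.cvtColor(im,cv2.COLOR_BGR2GRAY),40,120)
    ys,xs=np.nonzero(E[b[2]:b[3],b[0]:b[1]])
    for z in(205,):
        P=np.array([onplane(m,x+b[0],y+b[2],z)[:2] for x,y in zip(xs,ys)])
        R=sorted((np.sum(abs(np.hypot(*(P-[a,c]).T)-35)<1.2),a,c) for a in np.arange(655,675,.5) for c in np.arange(-238,-218,.5))
        print(n,np.mean(R[-8:],0))
from bench import order
order.sign_off();st()
E
```

```text
top [  88.25    663.5625 -226.9375]
scene [  56.25   662.875 -227.5  ]
the job is handed in; nothing more can be done
the job is handed in; nothing more can be done
```

The water bath is set up and handed in at about 49.5 s. In the order asked, the pan is on the hot plate, the trivet in the pan, the pot on the trivet, and the small lid in the pot's mouth. Each piece was lowered until it touched, released, and only then was the next one taken.

- **Heights:** all four pieces touched down within about 0.3 mm of the expected height. The lid stopped exactly at its seated height.
- **Centring:** the plate axis is at (664.5,-228.5). The final measurements were pan (665.5,-228.5), trivet (664.8,-227.3), pot (664.8,-227.4) and lid (663.3,-227.2). All are within about 2 mm of the axis, which is about as good as the calibration.
- **Final pictures:** the pot looks upright and the lid level. The large lid, jar, bottle, brush and green look-alikes look undisturbed by eye.
- **Disagreement:** one wrist-camera fit put the pan about 4 mm further out in y (-232.9). Only 64 % of its points fitted, because the plate body was mixed in. I went with the top-view fits, and the trivet and pot checks agreed with those.

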